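# Clip the order plate on a carton's flap

### The job

Take the wide clip with the white order plate off the rack and clip it on the slanting, half-open flap of the packed carton: about the middle of the flap's free edge, square to it and left fully home, the edge touching the bottom of the clip's mouth. Leave the flap at its slant, the narrow clip on the rack and the groceries where they are.

Things in the scene. Friction and masses are not known exactly. Their poses are not given: they have to be found in the camera images.
- clip: the wide steel sprung clip with a white order plate, 100 g, clipped on the rack. Origin on its hinge axis; z up the handles, away from the jaws; y along the hinge; x the way it opens. Jaws 50 mm wide, reaching 36 mm below the origin, gripping with their lowest 14 mm. Handles 36 mm wide, to 53 mm above it: two flat plates splayed in a V, 22 mm over the outsides at the bottom, 42 mm at the top
- clip_throat (a point): bottom of the clip's mouth, 6 mm below its hinge axis: a board's edge touches here when the clip is fully home. Same axes as the clip. They belong to the +x half, which leans 0.2 rad from the clip's middle plane while squeezed. The plate, 60 x 44 mm, is fixed outside that half's jaw (9 to 12 mm from the middle, reaching 50 mm below this point)
- clip_jaw (a joint): opening angle of the clip, rad: 0 while it grips a 6 mm board, 0.4 squeezed right open (about 15 N at the upper half of the handles, which are then parallel and 22 mm over their outsides; the jaw tips stand 20 mm apart), -0.16 shut on nothing
- spare: the narrow sprung clip without a plate (jaws 28 mm wide, handles 20 mm wide, otherwise the same shape and frame), clipped on the same rack; to be left there
- rack_top (a point): middle of the top edge of the rack's upright 6 mm wooden strip, 110 mm above the table, 200 mm long along its y; the two clips sit 50 mm either side of it. The rack's base is 100 x 210 mm, 12 mm thick
- carton: packed cardboard carton, 220 x 270 x 130 mm (x, y, z), walls 6 mm; origin at the middle of its underside; contents reach up to 154 mm, away from the flap. The flap is hinged along the top of the wall on its -x side
- flap (a joint): lean of the carton's stiff flap out from upright, towards the carton's -x side, rad; it stays where it is put, and gives way when pushed sideways with more than about 3 N at its edge
- flap_edge (a point): middle of the flap's free edge. z points along the flap, out of the edge; y runs along the edge; x is square to the flap's face. The flap is 6 mm thick, 258 mm along the edge and 95 mm from crease to edge
- tin_a: green tin, 74 mm across, 110 mm tall, standing by; origin at the middle of its underside
- tin_b: blue tin, 74 mm across, 80 mm tall, standing by; origin at the middle of its underside
- jar: jar, 70 mm across, 100 mm tall, standing by; origin at the middle of its underside
- oil: oil bottle, 64 mm across, 200 mm tall, standing by; origin at the middle of its underside
- tape: roll of parcel tape lying flat, 90 mm across, 48 mm tall, standing by; origin at the middle of its underside
- pasta: flat pasta box, 50 x 150 x 30 mm (x, y, z), standing by; origin at the middle of its underside
Things that resemble listed ones, but are neither listed nor needed, are in the scene too. What is shaped like the clip but red is not meant. There is more than one size of the part that bears rack_top; the job needs the larger.

How it is judged:
By the outcome, as a careful person would: the job done as asked, in the order asked, and still so for the second after the job is handed in, with the robot touching nothing.
It also fails if it takes over 38 s, if anything falls off the work surface, if the arm or the gripper's body presses on something with over 40 N, if the wrist force passes 120 N, or if a joint passes its speed limit or range.

### The arm

A 6-joint arm with a two-finger parallel gripper is mounted at the origin on the work surface. World frame = base frame: x ahead of the robot, y to its left, z up, the work surface at z = 0. Lengths are in mm, angles in rad, forces in N, time in s.
With the tool pointing down it reaches from about 275 to 1000 mm from the base axis. Payload 8.4 kg.
Tool frame: the origin (TCP) lies at the centre of the arm's flange, where the gripper is bolted on; the fingertips stand 173 mm ahead of it and the grasp point (between the pads) lies 155 mm ahead of it; z points along the fingers, y is the direction in which the jaws open and shut (so a half turn about z gives the same grasp; the last joint's range is limited). The gripper opens to 85 mm and grips with 20 to 120 N. Pads are 22 mm wide; open, the fingers measure 114 mm over their backs; the gripper's body (76 mm by 85 mm) begins 54 mm behind the grasp point. The pads swing forward as they close: fully open they stand 13 mm farther back than shut.
Start: joints at [-1.271, 0.353, 1.633, -0, 1.155, -0.002], TCP at [185.773, -596.756, 404.681] pointing down, gripper open.
Joint ranges: [-2.63, 2.63], [-0.92, 2.1], [0.06, 2.66], [-1.3, 4.44], [0, 2.69], [-3.02, 3.02]. Speed limits (rad/s): [2.22, 2.22, 2.79, 3.14, 3.14, 3.14].

### API

Orientations are given as [roll, pitch, yaw] about the fixed x, y, z axes, in that order (R = Rz(yaw) Ry(pitch) Rx(roll)).
In Python, from rig import sense, grab_frame, camera_model, sign_off gives the robot as it stands. The module is installed in compiled form; this text tells all that it offers.
- The arm moves only by the tool step_arm, never from a script. Its argument "commands" is a list of rows, each a list of 3 entries, a list of its own where there are three numbers: the shift along the tool's x, y, z in mm, then the turn about the tool's z in rad, then the opening, from 0 (shut) to 1 (fully open). A call has 1 to 20 rows; each row shifts and turns the pose as measured when the row begins, along the tool's axes as they then stand; what a row does not reach is not made up. A row lasts 1/8 s, in which the tool goes at most 62.5 mm and 10.7 degrees, less where a joint would pass 70% of its speed; a pose out of reach is approached as far as the arm can. A call with a gripper value outside its range is refused whole. The fingers move at their own pace and stop on an object; "force" is the grip in N (left out, the last holds). Time passes only in rows, so rows that do not move let the fingers close. It gives the time, the measured TCP pose, the force and the opening at its end, in the units of the state.
- sense(): the state, without advancing time (a new reading comes with each control period).
- grab_frame(name): name is "scene" or "side" or "wrist"; returns the picture (420x560x3 uint8, blue, green, red); there is no depth.
- camera_model(name): a dict with "fx", "fy", "cx", "cy" (pixels), "R" (3x3) and "t" (3): a world point X has camera coordinates R X + t. Camera axes: x right, y down, z forward; pixel columns grow to the right and rows downward; lengths in mm; the calibration is good to about 2 mm. A picture is of the moment at which its call begins: read the wrist's pose just before it. camera_model takes no time and is no camera call; for the wrist camera it gives the pose at the moment of the call.
- sign_off(): hands the job in, once; it reports no verdict.
The state is a dict: "clock": time; "qpos": joint angles; "qvel": joint speeds; "joint_efforts": joint torques, N m; "eef_pos": TCP position; "tcp_rot": TCP orientation; "contact_force": force on the tool from outside, world axes, zero at the start; "wrist_torque": the same for the moment, N m; "opening": opening from 0.0 (shut) to 1.0 (fully open).
Only numpy, scipy, OpenCV 4.12 (cv2) and the standard library are available. Lean on these libraries where they do the work, as an engineer would, in place of code of your own. Each camera call takes 0.05 s, during which the arm holds its last target. There are 200 camera calls.

## Working session

There is one attempt and no reset: what is moved stays moved. The work goes in short steps, Python scripts to look and compute and a tool call to move; the robot and the scene stay as the last step left them, time stands still between calls to the robot, and variables do not carry over. Pictures are saved under pics/ and viewed, about 8 in all and at most 12, crops included, and the job is handed in when it is done.

Besides the shell and the picture viewer there is one more tool, called after "Request:" as name(argument=value, ...), one argument or row to a line, values as JSON. step_arm: Moves the arm, as the interface text tells. Its arguments: {"type":"object","properties":{"commands":{"type":"array","items":{"type":"array"}},"force":{"type":"number"}},"required":["commands"]}

```bash
mkdir -p pics
python3 - <<'E'
from rig import *
import cv2,numpy as np
s=sense();print(s)
for n in ("scene","side"):
    cv2.imwrite(f"pics/{n}0.png",cv2.resize(grab_frame(n),(800,600),interpolation=cv2.INTER_CUBIC)); m=camera_model(n);print(n,m)
cv2.imwrite("pics/wrist0.png",grab_frame("wrist"));print(camera_model("wrist"))
E
```

```text
{'clock': 0.0, 'qpos': array([-1.27135808e+00,  3.53671142e-01,  1.63411193e+00, -7.45199123e-06,
        1.15519442e+00, -2.39232139e-03]), 'qvel': array([ 3.30362983e-04,  6.86581054e-04, -4.24261859e-04, -9.06848163e-05,
       -2.60216545e-04,  2.42553449e-04]), 'joint_efforts': array([-2.93972858e-03, -6.05258131e+01, -3.42070270e+01, -2.01999760e-04,
        9.50241432e-03,  2.65224941e-05]), 'eef_pos': array([ 185.73071074, -596.53264259,  403.95664974]), 'tcp_rot': array([-3.14020780e+00,  3.50045290e-06,  3.01833583e-01]), 'contact_force': array([-0.03784598,  0.26008716,  0.44334183]), 'wrist_torque': array([ 0.02628256, -0.01411968,  0.02829945]), 'opening': 1.00078094208695}
scene {'fx': 440.71738112282793, 'fy': 440.71738112282793, 'cx': 280.23137984089584, 'cy': 210.43972888245307, 'R': array([[ 0.89324501,  0.44919736, -0.01830535],
       [ 0.26286861, -0.5548887 , -0.78930262],
       [-0.36471009,  0.70022872, -0.61373145]]), 't': array([-495.27739275,  -55.73785258, 1715.86347901])}
side {'fx': 488.3317430184732, 'fy': 488.3317430184732, 'cx': 271.7413472988376, 'cy': 211.26484782132044, 'R': array([[-7.15019398e-01, -6.99104327e-01, -6.33173308e-04],
       [-3.37864738e-01,  3.46348827e-01, -8.75151364e-01],
       [ 6.12041404e-01, -6.25536274e-01, -4.83848830e-01]]), 't': array([ 390.67012377,  336.36392076, 1275.7918161 ])}
{'fx': 307.3067990911147, 'fy': 307.3067990911147, 'cx': 279.50701426898127, 'cy': 207.29038270156732, 'R': array([[ 2.97654223e-01, -9.54673441e-01, -7.64664381e-04],
       [-9.10721760e-01, -2.84190737e-01,  2.99702355e-01],
       [-2.86335189e-01, -8.85112750e-02, -9.54032449e-01]]), 't': array([-624.82007402,  -39.8289476 ,  379.53623247])}
```

View pics/scene0.png

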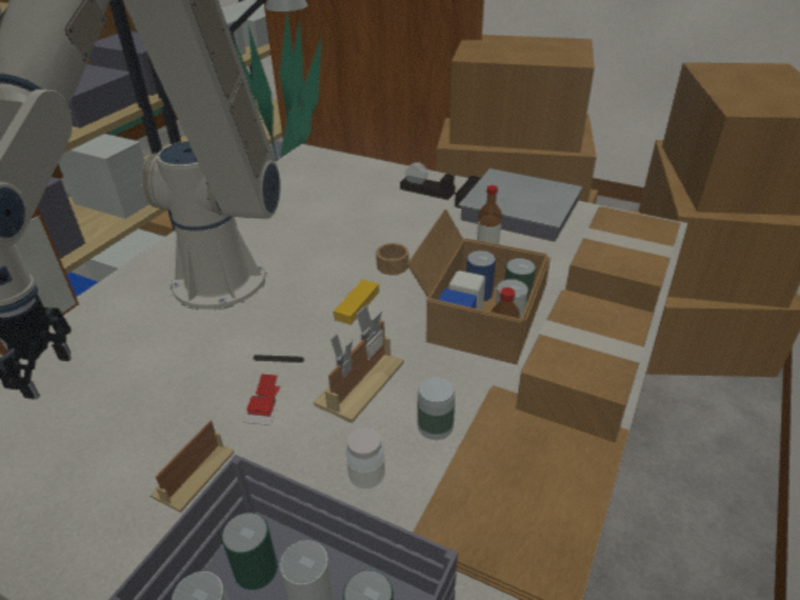

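View pics/side0.png

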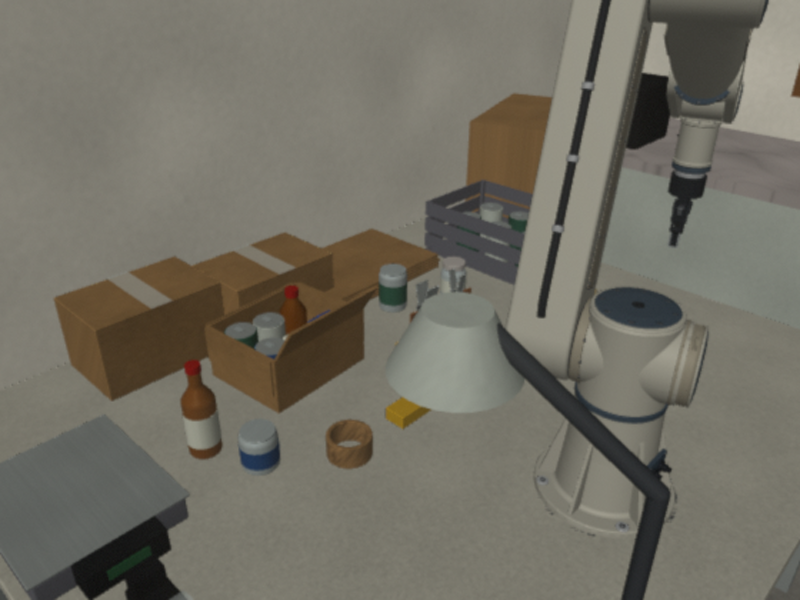

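Run:
```python
from rig import *
import cv2,numpy as np
a=grab_frame("scene");b=grab_frame("side")
cv2.imwrite("pics/crops.png",np.vstack([np.hstack([cv2.resize(a[205:300,215:345],None,fx=3,fy=3,interpolation=cv2.INTER_CUBIC), cv2.resize(a[140:235,265:395],None,fx=3,fy=3,interpolation=cv2.INTER_CUBIC)]),
np.hstack([cv2.resize(b[185:280,255:385],None,fx=3,fy=3,interpolation=cv2.INTER_CUBIC), cv2.resize(b[195:290,140:270],None,fx=3,fy=3,interpolation=cv2.INTER_CUBIC)])]))
```

```text
(no output)
```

View pics/crops.png

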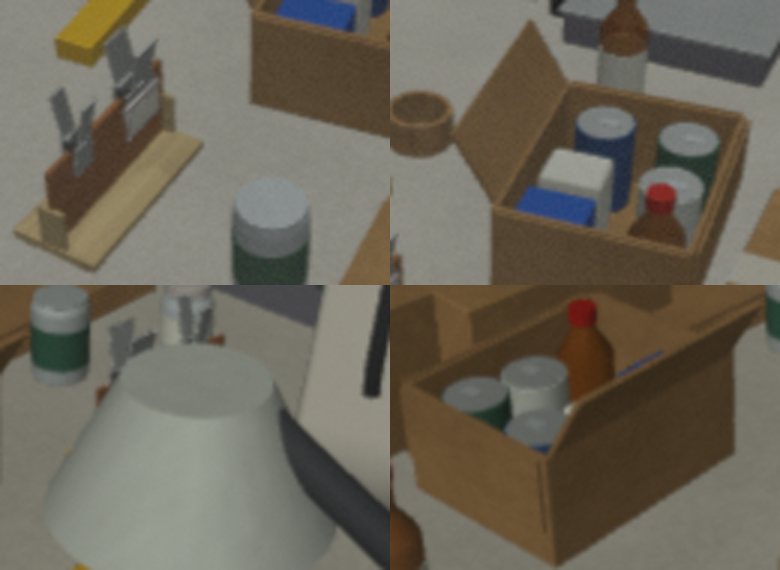

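```bash
cat > h.py <<'E'
from rig import *
import numpy as np
from scipy.optimize import least_squares
from scipy.spatial.transform import Rotation as Ro
def proj(m,X):
    X=np.atleast_2d(X); c=X@np.array(m["R"]).T+m["t"]; return np.c_[m["fx"]*c[:,0]/c[:,2]+m["cx"],m["fy"]*c[:,1]/c[:,2]+m["cy"]]
def Z(y):
    c,s=np.cos(y),np.sin(y); return np.array([[c,-s,0],[s,c,0],[0,0,1]])
def carton(p): # x,y,yaw,lean -> rim A,B,C,D, edge near, edge far, bottoms A B
    x,y,w,l=p; cx=-107-95*np.sin(l); cz=130+95*np.cos(l)
    L=np.array([[-110,-135,130],[-110,135,130],[110,135,130],[110,-135,130],[cx,-129,cz],[cx,129,cz],[-110,-135,0],[-110,135,0],[cx,0,cz]])
    return L@Z(w).T+[x,y,0]
def rack(p):
    x,y,w=p
    L=np.array([[0,-100,110],[0,100,110],[-50,-105,12],[50,-105,12],[50,105,12]])
    return L@Z(w).T+[x,y,0]
E
python3 - <<'E'
from h import *
ms,md=camera_model("scene"),camera_model("side")
o=lambda off,P:np.array(off)+np.array(P)/3
S=o((265,140),[[102,207],[180,82],[357,118],[300,247],[65,130],[141,22]])
D=o((140,195),[[155,177],[20,100],[185,125],[365,27],[165,280]])
def r(p,full=False):
    X=carton(p); return np.r_[(proj(ms,X[:6])-S).ravel(),(proj(md,X[[1,2,5,4,7]])-D).ravel()]
for l in(.5,):
  f=least_squares(r,[600,0,0.1,l],loss='soft_l1',x_scale=[10,10,.1,.1]);print(f.x,f.cost);print(f.fun.reshape(-1,2).round(1)); X=carton(f.x);print(X.round())
P=o((215,205),[[47,172],[160,62],[15,232],[93,270],[203,143]])
f=least_squares(lambda p:(proj(ms,rack(p))-P).ravel(),[500,-250,0],x_scale=[10,10,.1],loss='soft_l1');print(f.x,f.cost,f.fun.reshape(-1,2).round(1));print((Z(f.x[2])@[0,50,0])[:2]+f.x[:2])
E
```

```text
[7.14336491e+02 1.58580765e+02 7.80786283e-02 5.75991637e-01] 14.155526934002488
[[-0.6 -0.2]
 [-1.  -0.5]
 [-0.2 -0.7]
 [ 0.6  2.1]
 [-1.9  1.1]
 [-0.5 -1.1]
 [-1.4 -0.7]
 [-3.9 -0.3]
 [-0.1 -2.2]
 [ 1.5 -3.2]
 [-1.2  1.2]]
[[615.  15. 130.]
 [594. 285. 130.]
 [813. 302. 130.]
 [835.  33. 130.]
 [566.  18. 210.]
 [546. 275. 210.]
 [615.  15.   0.]
 [594. 285.   0.]
 [556. 146. 210.]]
[ 5.45823363e+02 -1.77654236e+02 -8.27720229e-02] 1.542587609850673 [[-0.1  1.6]
 [ 0.1 -0.5]
 [-0.8 -0.2]
 [ 0.2 -0.1]
 [ 0.5 -0.3]]
[ 549.95723985 -127.82541801]
```

Request:
step_arm(
  commands=[
    [[48,-34,0],0,1],
    [[48,-34,0],0,1],
    [[48,-34,0],0,1],
    [[48,-34,0],0,1],
    [[48,-34,0],0,1],
    [[48,-34,0],0,1],
    [[48,-34,0],0,1],
    [[48,-34,0],0,1],
    [[48,-34,0],0,1],
    [[48,-34,0],0,1],
    [[0,0,0],-0.17,1],
    [[0,0,0],-0.17,1],
    [[0,0,0],-0.17,1],
    [[0,0,0],-0.17,1],
    [[0,0,0],-0.17,1],
    [[0,0,0],-0.17,1],
    [[0,0,0],-0.17,1],
    [[0,0,0],0,1],
  ],
)

```text
clock: 2.5
eef_pos: [554.5, -113.6, 403.8]
tcp_rot: [3.139, 0.002, 1.528]
contact_force: [0.0, 0.1, -0.3]
opening: 1.001
```

Run:
```python
from h import *
import cv2
s=sense();print(s['clock'],s['eef_pos'],s['tcp_rot'],s['qpos'])
m=camera_model("wrist");cv2.imwrite("pics/w1.png",cv2.resize(grab_frame("wrist"),(800,600),interpolation=cv2.INTER_CUBIC))
print((proj(m,rack([545.8,-177.6,-.083]))*800/560).round(),(proj(m,[550,-128,110])*800/560).round())
```

```text
2.5 [ 554.49377943 -113.63314803  403.78911445] [3.13900541e+00 1.61632891e-03 1.52778856e+00] [-2.04430000e-01  2.61993869e-01  1.76344639e+00 -1.31465910e-03
  1.11333935e+00 -1.60845342e-01]
[[385. 500.]
 [396. 228.]
 [335. 426.]
 [440. 429.]
 [458. 206.]] [[393. 307.]]
```

View pics/w1.png

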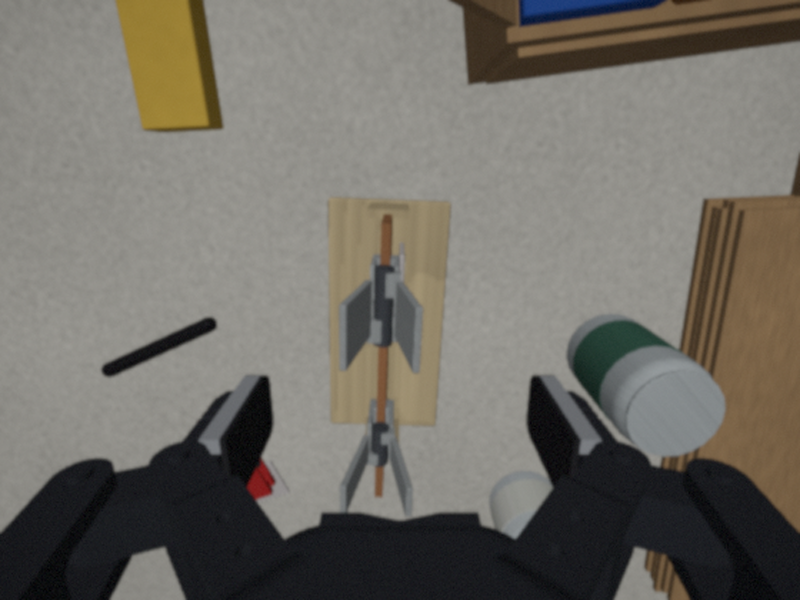

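Run:
```python
from h import *
m=camera_model("wrist");k=560/800
P=np.array([[379,496],[387,216],[331,424],[436,426],[450,201]])*k
f=least_squares(lambda p:(proj(m,rack(p))-P).ravel(),[545,-178,-.08],x_scale=[10,10,.1]);print(f.x,f.fun.reshape(-1,2).round(1))
# clip from hinge pixel at z=116, handle tops z=169 in x
def back(u,z):
    d=np.linalg.inv(m["R"])@[(u[0]*k-m["cx"])/m["fx"],(u[1]*k-m["cy"])/m["fy"],1]; c=-np.array(m["R"]).T@m["t"]; return c+d*(z-c[2])/d[2]
print(back((383,305),118),back((387,266),118),back((383,345),118))
for u in [(342,368),(350,297),(420,368),(412,297)]: print(back(u,168 if u[1]>0 else 0))
print((Z(f.x[2])@[0,50,0])[:2]+f.x[:2])
```

```text
[ 5.40868464e+02 -1.72627405e+02 -7.88579500e-02] [[ 0.2 -1.1]
 [-0.7  2.9]
 [-0.3 -1.6]
 [-0.  -0.9]
 [ 1.  -1.1]]
[ 544.36917566 -123.41607727  118.        ] [548.12773282 -99.01513015 118.        ] [ 542.87482832 -150.03529857  118.        ]
[ 523.89163855 -139.91815202  168.        ]
[ 531.04434241 -101.7287828   168.        ]
[ 564.13381246 -141.77513355  168.        ]
[ 561.39692691 -103.11567964  168.        ]
[ 544.80727646 -122.78278933]
```

Request:
step_arm(
  commands=[
    [[-9,-10,0],0.038,1],
    [[0,0,40],0,1],
    [[0,0,35],0,1],
    [[0,0,20],0,1],
    [[0,0,0],0,1],
  ],
  force=50,
)

```text
clock: 3.18
eef_pos: [541.7, -124.7, 307.3]
tcp_rot: [3.138, 0.002, 1.465]
contact_force: [0.1, 0.2, 0.8]
opening: 1.0
```

Request:
step_arm(
  commands=[
    [[0,2.5,0],-0.025,1],
    [[0,0,0],0,0.5],
    [[0,0,0],0,0.2],
    [[0,0,0],0,0],
    [[0,0,0],0,0],
    [[0,0,0],0,0],
    [[0,0,0],0,0],
  ],
  force=50,
)

```text
clock: 4.05
eef_pos: [545.6, -125.7, 314.4]
tcp_rot: [3.13, 0.004, 1.489]
contact_force: [-0.8, 0.5, -0.7]
opening: 0.218
```

Request:
step_arm(
  commands=[
    [[0,0,-20],0,0],
    [[0,0,-30],0,0],
    [[0,0,-30],0,0],
    [[0,0,-40],0,0],
    [[0,0,-40],0,0],
  ],
)

```text
clock: 4.68
eef_pos: [543.1, -124.7, 473.8]
tcp_rot: [3.14, 0.002, 1.488]
contact_force: [-0.2, -0.4, -0.7]
opening: 0.216
```

Run:
```python
from h import *
import cv2
s=sense();print(s['clock'],s['eef_pos'],s['tcp_rot'],s['opening'],s['qpos'])
a=cv2.resize(grab_frame("wrist"),(560,420));b=grab_frame("scene")[170:300,190:340]
cv2.imwrite("pics/w2.png",np.hstack([a[:,160:],cv2.resize(b,(400,347))[:, :] if 0 else cv2.copyMakeBorder(cv2.resize(b,(400,347),interpolation=cv2.INTER_CUBIC),0,73,0,0,0)]))
```

```text
4.675 [ 543.07663709 -124.66425125  473.7889166 ] [3.13967032e+00 2.43090356e-03 1.48834700e+00] 0.21610540122147756 [-0.22768845  0.18618742  1.70055994 -0.00223951  1.25259212 -0.1445432 ]
```

View pics/w2.png

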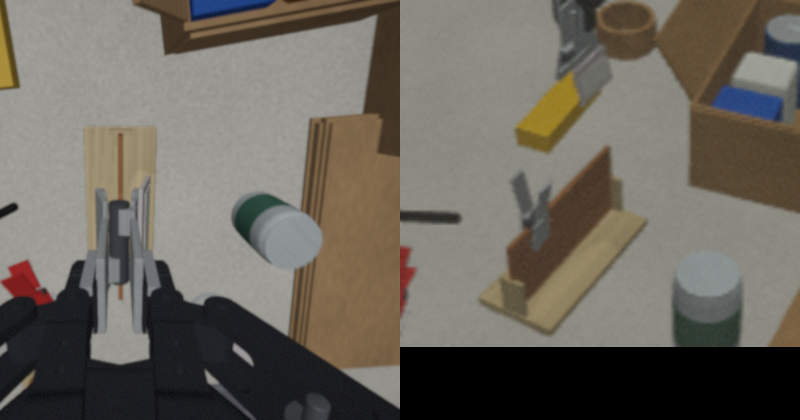

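Request:
step_arm(
  commands=[
    [[55,0,-20],0,0],
    [[56,0,-20],0,0],
    [[56,0,-15],0,0],
    [[0,0,0],-0.15,0],
    [[0,50,0],0,0],
    [[0,55,0],0,0],
    [[0,55,0],0,0],
    [[0,55,0],0,0],
    [[0,55,0],0,0],
    [[0,55,0],0,0],
  ],
)

```text
clock: 6.02
eef_pos: [888.3, 71.5, 523.5]
tcp_rot: [-3.141, 0.004, 1.642]
contact_force: [0.5, 0.4, -0.3]
opening: 0.214
```

Request:
step_arm(
  commands=[
    [[0,40,0],0,0],
    [[0,40,0],0,0],
    [[0,40,0],0,0],
    [[0,40,0],0,0],
  ],
)

```text
clock: 6.52
eef_pos: [998.0, 79.1, 485.8]
tcp_rot: [3.123, 0.004, 1.642]
contact_force: [0.2, -1.1, -3.2]
opening: 0.217
```

Run:
```python
from h import *
s=sense();print(s['qpos'],s['tcp_rot'],s['eef_pos'])
```

```text
[ 0.07825097  1.13749887  0.06675069 -0.00439261  1.91878445  0.00500795] [3.12301048 0.0040078  1.64246588] [998.04467497  79.06112747 485.79650392]
```

Request:
step_arm(
  commands=[
    [[0,45,-40],0,0],
    [[0,45,-40],0,0],
    [[0,45,-40],0,0],
    [[0,45,-40],0,0],
  ],
)

```text
clock: 7.02
eef_pos: [979.9, 77.0, 598.7]
tcp_rot: [2.955, 0.003, 1.643]
contact_force: [0.8, 0.7, -1.1]
opening: 0.221
```

Run:
```python
from h import *
s=sense();print(s['qpos'],s['tcp_rot'],s['eef_pos'])
```

```text
[ 0.07764215  1.02892553  0.05818623 -0.0042662   1.86819199  0.00394425] [2.95528678 0.00304625 1.64257847] [979.85179306  77.04292793 598.70423651]
```

Request:
step_arm(
  commands=[
    [[0,0,0],0,0],
  ],
)

```text
clock: 7.15
eef_pos: [977.8, 76.9, 605.8]
tcp_rot: [2.947, 0.003, 1.643]
contact_force: [0.3, 0.1, -1.6]
opening: 0.22
```

Run:
```python
from h import *
s=sense();print(s['qpos'],s['tcp_rot'],s['eef_pos'])
```

```text
[ 0.07762434  1.02173236  0.05814935 -0.00427742  1.86738803  0.00396766] [2.94725274 0.00300606 1.64251114] [977.77538865  76.86187295 605.81081506]
```

Request:
step_arm(
  commands=[
    [[0,45,-20],0,0],
    [[0,45,-20],0,0],
    [[0,45,-20],0,0],
    [[0,45,-20],0,0],
  ],
)

```text
clock: 7.65
eef_pos: [979.7, 76.2, 652.7]
tcp_rot: [2.804, 0.002, 1.643]
contact_force: [-0.0, 0.4, -1.1]
opening: 0.224
```

Run:
```python
from h import *
s=sense();print(s['qpos'],s['tcp_rot'],s['eef_pos'])
```

```text
[ 0.07676432  0.97844244  0.05831523 -0.00387887  1.76705471  0.00311648] [2.80380079e+00 2.30596307e-03 1.64264586e+00] [979.70704629  76.21306398 652.69791829]
```

Request:
step_arm(
  commands=[
    [[0,50,-10],0,0],
    [[0,50,-10],0,0],
    [[0,50,-10],0,0],
    [[0,50,-10],0,0],
    [[0,50,-10],0,0],
  ],
)

```text
clock: 8.28
eef_pos: [994.3, 76.4, 690.8]
tcp_rot: [2.615, 0.002, 1.643]
contact_force: [0.5, -0.0, -0.8]
opening: 0.218
```

Run:
```python
from h import *
s=sense();print(s['qpos'],s['tcp_rot'],s['eef_pos'])
```

```text
[ 0.07573515  0.95109722  0.05923113 -0.00315968  1.60505685  0.00208677] [2.61537907e+00 1.62816400e-03 1.64304737e+00] [994.33650857  76.41868832 690.7622979 ]
```

Request:
step_arm(
  commands=[
    [[9,-57,-8],0,0],
    [[9,-57,-8],0,0],
    [[9,-57,-8],0,0],
    [[9,-57,-8],0,0],
    [[9,-57,-8],0,0],
    [[9,-57,-8],0,0],
    [[9,-57,-8],0,0],
    [[9,-57,-8],0,0],
    [[9,-57,-8],0,0],
    [[9,-57,-8],0,0],
    [[9,-50,-6],0,0],
    [[0,0,0],0,0],
  ],
)

```text
clock: 9.78
eef_pos: [454.6, 129.9, 472.1]
tcp_rot: [2.59, -0.002, 1.643]
contact_force: [0.9, 0.4, 0.1]
opening: 0.219
```

Run:
```python
from h import *
import cv2
s=sense();print(s['clock'],s['qpos'],s['tcp_rot'],s['eef_pos'])
R=Ro.from_euler('xyz',s['tcp_rot']).as_matrix();print(R.round(3))
m=camera_model("wrist");np.save("mw.npy",m,allow_pickle=True)
cv2.imwrite("pics/w3.png",cv2.resize(grab_frame("wrist"),(800,600),interpolation=cv2.INTER_CUBIC))
X=carton([714.3,158.6,.078,.576]);print((proj(m,X)*800/560).round())
b=grab_frame("side");cv2.imwrite("pics/s3.png",cv2.resize(b[130:330,120:390],(800,593),interpolation=cv2.INTER_CUBIC))
```

```text
9.775 [ 0.32057199 -0.08407669  2.04899177 -0.21145595  0.64892934  0.38310741] [ 2.58966787e+00 -2.37441487e-03  1.64318071e+00] [454.59544484 129.89058482 472.10818823]
[[-0.072  0.849  0.523]
 [ 0.997  0.06   0.04 ]
 [ 0.002  0.524 -0.852]]
[[343. 400.]
 [325.  57.]
 [544.  82.]
 [521. 346.]
 [326. 466.]
 [296.  29.]
 [294. 348.]
 [272.  83.]
 [313. 280.]]
```

View pics/w3.png

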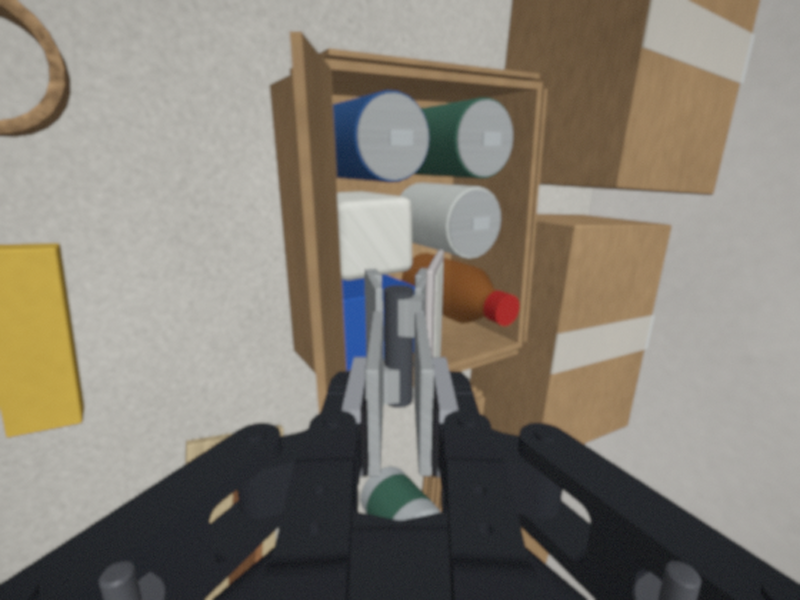

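View pics/s3.png

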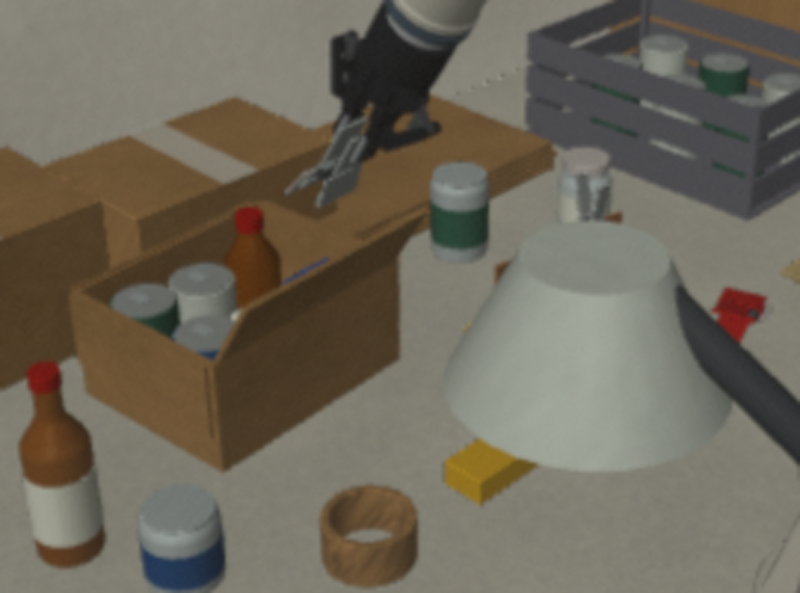

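Run:
```python
from h import *
ms,md=camera_model("scene"),camera_model("side");m=np.load("mw.npy",allow_pickle=True).item()
o=lambda off,P:np.array(off)+np.array(P)/3
S=o((265,140),[[102,207],[180,82],[357,118],[300,247],[65,130],[141,22]])
D=o((140,195),[[155,177],[20,100],[185,125],[365,27],[165,280]])
W=np.array([[327,53],[543,76],[521,344],[297,34],[272,85]])*.7
def r(p):
    X=carton(p);e=proj(m,X[[4,5]]);t=(405*.7-e[1,1])/(e[0,1]-e[1,1])
    return np.r_[(proj(ms,X[:6])-S).ravel(),.7*(proj(md,X[[1,2,5,4,7]])-D).ravel(),1.5*(proj(m,X[[1,2,3,5,7]])-W).ravel(),1.5*(e[1,0]+t*(e[0,0]-e[1,0])-321*.7)]
f=least_squares(r,[714,158,.078,.57],loss='soft_l1',x_scale=[10,10,.1,.1]);p=f.x;print(p,f.cost,f.fun.round(1))
E_=carton(p)[8];w,l=p[2:];fz=np.array([-np.sin(l)*np.cos(w),-np.sin(l)*np.sin(w),np.cos(l)])
s=sense();R=Ro.from_euler('xyz',s['tcp_rot']).as_matrix();T=s['eef_pos'];th=T+R[:,2]*(198+6)
print("edge",E_,"throat",th,"edge-throat in tool",R.T@(E_-th),"-fz in tool",R.T@-fz,"flap y in tool",R.T@[-np.sin(w),np.cos(w),0])
```

```text
[7.15429298e+02 1.58663854e+02 8.34996698e-02 5.81831562e-01] 26.393815134716515 [-0.1  0.1 -0.9 -0.4 -0.  -0.8  1.2  2.1 -1.6  1.4 -0.6 -0.9 -0.9 -0.6
 -2.9 -0.2  0.1 -1.5  0.9 -2.3 -0.8  0.7 -1.   4.9  1.1  5.9  1.6  0.9
 -0.9 -3.4  0.  -1.2  2.1]
edge [556.77625934 145.38550352 209.36846323] throat [565.43235929 138.60983048 301.48640237] edge-throat in tool [  7.07169289 -55.61912385  73.91249384] -fz in tool [0.00350009 0.02486879 0.9996846 ] flap y in tool [ 0.99992854 -0.01151425 -0.00321451]
```

Request:
step_arm(
  commands=[
    [[4,-28,0],0,0],
    [[3,-28,0],0,0],
    [[0,0,20],0,0],
    [[0,0,0],0,0],
  ],
)

```text
clock: 10.38
eef_pos: [425.7, 135.8, 432.9]
tcp_rot: [2.572, -0.007, 1.641]
contact_force: [-0.5, -0.3, -1.5]
opening: 0.22
```

Run:
```python
from h import *
import cv2
m=camera_model("wrist");s=sense();a=grab_frame("wrist")
p=[715.4,158.7,.0835,.582];E_=carton(p)[8]
R=Ro.from_euler('xyz',s['tcp_rot']).as_matrix();T=s['eef_pos'];th=T+R[:,2]*204
print(s['clock'],s['tcp_rot'],"edge-throat in tool",R.T@(E_-th))
x=lambda P:((proj(m,P)[0]-[180,20])*3.2).round()
print([x(q) for q in (E_,carton(p)[4],carton(p)[5],th)])
cv2.imwrite("pics/w4.png",cv2.resize(a[20:200,180:400],(704,576),interpolation=cv2.INTER_CUBIC))
```

```text
10.375 [ 2.57194925 -0.00732339  1.64149398] edge-throat in tool [-1.33295421 -9.88667915 55.07043585]
[array([279., 621.]), array([ 291., 1050.]), array([263.,  29.]), array([320., 707.])]
```

View pics/w4.png

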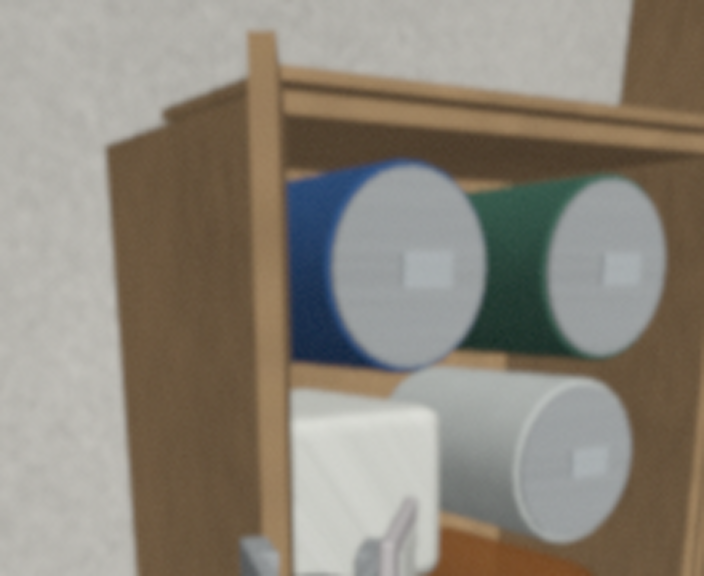

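Request:
step_arm(
  commands=[
    [[-1,-10,0],0,0],
    [[0,-1,12],0,0],
    [[0,0,0],0,0],
  ],
)

```text
clock: 10.8
eef_pos: [423.8, 134.7, 418.3]
tcp_rot: [2.568, -0.009, 1.641]
contact_force: [-0.0, -0.2, -0.6]
opening: 0.22
```

```bash
cat > st.py <<'E'
from h import *
s=sense();p=[715.4,158.7,.0835,.582];E_=carton(p)[8]
R=Ro.from_euler('xyz',s['tcp_rot']).as_matrix();th=s['eef_pos']+R[:,2]*204
w,l=p[2:];fz=np.array([-np.sin(l)*np.cos(w),-np.sin(l)*np.sin(w),np.cos(l)])
print(s['clock'],s['tcp_rot'],"e-t",R.T@(E_-th),"-fz",R.T@-fz,"F tool",R.T@s['contact_force'],s['opening'])
E
python3 st.py
```

```text
10.8 [ 2.56815346 -0.00851245  1.64062688] e-t [-0.37379218 -1.31261633 43.92196299] -fz [4.02609270e-04 8.49927794e-03 9.99963799e-01] F tool [-0.23142148 -0.38273929  0.50952797] 0.2196935038536655
```

Request:
step_arm(
  commands=[
    [[0,-1.5,8],0,0],
    [[0,0,10],0,0],
    [[0,0,0],0,0],
  ],
)

```text
clock: 11.18
eef_pos: [433.1, 135.5, 401.3]
tcp_rot: [2.568, -0.009, 1.641]
contact_force: [-1.0, 0.1, -0.6]
opening: 0.22
```

```bash
python3 st.py
python3 - <<'E'
from h import *
import cv2
a=grab_frame("wrist")[150:330,190:370]; b=grab_frame("scene")[130:230,270:370]
cv2.imwrite("pics/w5.png",np.hstack([cv2.resize(a,(400,400),interpolation=cv2.INTER_CUBIC),cv2.resize(b,(400,400),interpolation=cv2.INTER_CUBIC)]))
E
```

```text
11.175 [ 2.5681551  -0.00855328  1.64060418] e-t [-0.41520709  0.08946075 24.51750763] -fz [3.80978540e-04 8.50071484e-03 9.99963796e-01] F tool [ 0.18844029 -1.16503766  0.02285149] 0.2195890728981867
```

View pics/w5.png

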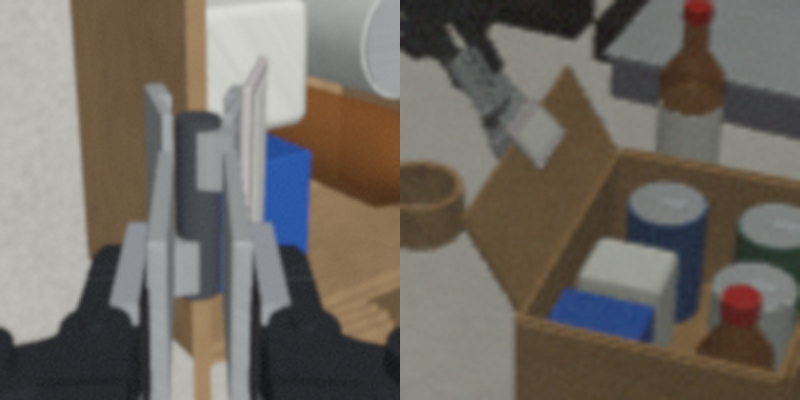

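Request:
step_arm(
  commands=[
    [[0,0,10],0,0],
    [[0,0,8],0,0],
    [[0,0,0],0,0],
  ],
)

```text
clock: 11.65
eef_pos: [443.4, 136.5, 386.0]
tcp_rot: [2.567, -0.009, 1.641]
contact_force: [0.1, -0.5, -1.2]
opening: 0.214
```

```bash
python3 st.py
```

```text
11.65 [ 2.56684673 -0.00896847  1.64074945] e-t [-0.59963836 -0.62304593  6.00727743] -fz [-4.57107084e-05  7.19363536e-03  9.99974124e-01] F tool [-0.54724578 -0.56796479  0.99814953] 0.21420075156139123
```

Request:
step_arm(
  commands=[
    [[0,0,3],0,0],
    [[0,0,2],0,0],
    [[0,0,0],0,0],
  ],
)

```text
clock: 12.02
eef_pos: [446.2, 136.7, 382.1]
tcp_rot: [2.566, -0.009, 1.641]
contact_force: [-4.2, 0.7, 3.9]
opening: 0.216
```

```bash
python3 st.py
```

```text
12.025 [ 2.56625896 -0.00906818  1.64057696] e-t [-0.61981119 -0.96419099  1.25984968] -fz [-3.42060406e-05  6.60433050e-03  9.99978191e-01] F tool [ 0.99353585 -1.33490078 -5.55319689] 0.2160866871098935
```

Request:
step_arm(
  commands=[
    [[0,0,2],0,0],
    [[0,0,2],0,0],
    [[0,0,2],0,0.27],
    [[0,0,2],0,0.32],
    [[0,0,2],0,0.37],
  ],
)

```text
clock: 12.65
eef_pos: [452.6, 137.6, 381.6]
tcp_rot: [2.551, -0.012, 1.641]
contact_force: [-6.9, -2.2, 12.2]
opening: 0.368
```

```bash
python3 st.py
```

```text
12.65 [ 2.5513586  -0.01159374  1.64110911] e-t [-1.52425604 -9.13543716 -2.79879764] -fz [-0.00243653 -0.0082892   0.99996268] F tool [ -1.54780849   1.00150836 -14.06804124] 0.3680656227551286
```

Run:
```python
from h import *
import cv2
m=camera_model("wrist");np.save("mw2.npy",m,allow_pickle=True)
a=grab_frame("wrist")[20:330,170:400]; b=grab_frame("scene")[130:230,270:370]
cv2.imwrite("pics/w6.png",np.hstack([cv2.resize(a,(400,539),interpolation=cv2.INTER_CUBIC),cv2.copyMakeBorder(cv2.resize(b,(400,400),interpolation=cv2.INTER_CUBIC),0,139,0,0,0)]))
```

```text
(no output)
```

View pics/w6.png

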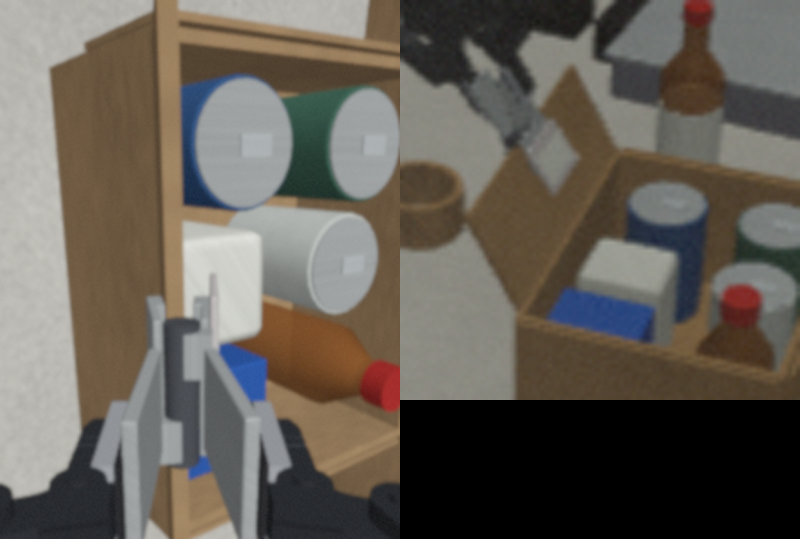

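Run:
```python
from h import *
m=np.load("mw2.npy",allow_pickle=True).item()
for l in (.582,.55,.52,.5,.48):
    e=proj(m,carton([715.4,158.7,.0835,l])[[5,8,4]])
    c=[(np.interp(v/1.739+20,e[:,1],e[:,0])-170)*1.739 for v in (10,200,280)]
    X=proj(m,carton([715.4,158.7,.0835,l])[[1,2]]);print(l,np.round(c,1),((X-[170,20])*1.739).round())
```

```text
0.582 [152.1 158.5 161.2] [[158.  22.]
 [447.  63.]]
0.55 [162.8 168.2 170.5] [[158.  22.]
 [447.  63.]]
0.52 [172.9 177.4 179.2] [[158.  22.]
 [447.  63.]]
0.5 [179.6 183.4 185. ] [[158.  22.]
 [447.  63.]]
0.48 [186.2 189.5 190.8] [[158.  22.]
 [447.  63.]]
```

Request:
step_arm(
  commands=[
    [[0,-3,0],0,0.37],
    [[0,-3,0],0,0.37],
    [[0,-2,0],0,0.37],
  ],
)

```text
clock: 13.12
eef_pos: [447.1, 137.6, 378.8]
tcp_rot: [2.546, -0.013, 1.642]
contact_force: [2.5, -0.3, 2.3]
opening: 0.375
```

```bash
python3 st.py
```

```text
13.125 [ 2.54602073 -0.01286061  1.64187283] e-t [-2.14889395 -4.06896014 -2.13308951] -fz [-0.0039146  -0.01361713  0.99989962] F tool [-0.46182194  3.38702059 -0.53965033] 0.37530703417255934
```

Request:
step_arm(
  commands=[
    [[0,-2,0],0,0.4],
    [[0,0,1],0,0.45],
    [[0,0,0],0,0.5],
    [[0,0,0],0,0.58],
    [[0,0,0],0,0.7],
  ],
)

```text
clock: 13.75
eef_pos: [445.5, 137.5, 375.8]
tcp_rot: [2.548, -0.012, 1.642]
contact_force: [0.8, -0.1, -0.1]
opening: 0.7
```

```bash
python3 st.py
python3 - <<'E'
from h import *
import cv2
m=camera_model("wrist");np.save("mw2.npy",m,allow_pickle=True)
a=grab_frame("wrist")[20:330,170:400]; b=grab_frame("scene")[130:230,270:370]
cv2.imwrite("pics/w7.png",np.hstack([cv2.resize(a,(400,539),interpolation=cv2.INTER_CUBIC),cv2.copyMakeBorder(cv2.resize(b,(400,400),interpolation=cv2.INTER_CUBIC),0,139,0,0,0)]))
for l in (.6,.582,.55,.52):
    e=proj(m,carton([715.4,158.7,.0835,l])[[5,8,4]])
    print(l,np.round([(np.interp(v/1.739+20,e[:,1],e[:,0])-170)*1.739 for v in (10,200,280)],1))
E
```

```text
13.75 [ 2.5481797  -0.01247949  1.64173465] e-t [-2.04192985 -0.63081862 -3.65266371] -fz [-0.00352028 -0.01146047  0.99992813] F tool [-0.20211     0.59410537  0.4749822 ] 0.7002348775469301
0.6 [175.8 180.  181.8]
0.582 [181.9 185.5 187.1]
0.55 [192.7 195.3 196.4]
0.52 [202.8 204.4 205.1]
```

View pics/w7.png

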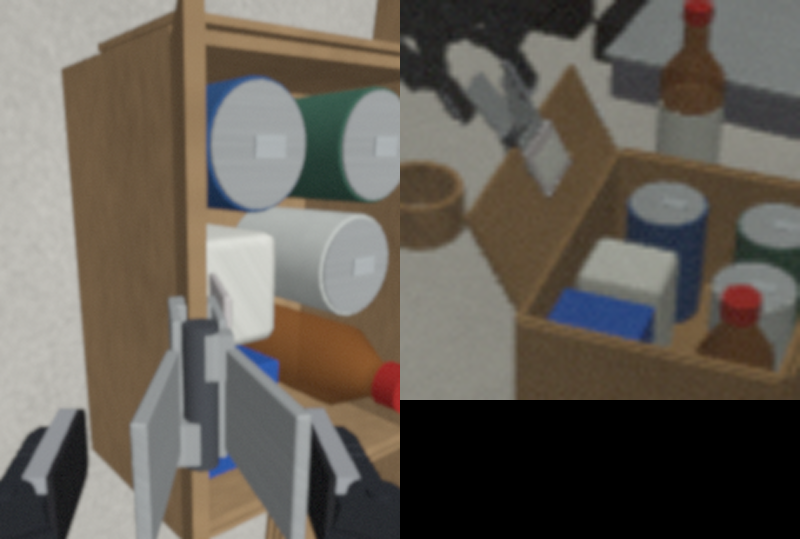

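Request:
step_arm(
  commands=[
    [[0,0,0],0,1],
    [[0,0,0],0,1],
    [[0,0,-15],0,1],
    [[0,0,-40],0,1],
    [[0,0,-50],0,1],
    [[0,0,-50],0,1],
    [[-20,50,0],0,1],
    [[-20,50,0],0,1],
    [[-20,50,0],0,1],
    [[0,0,0],0,1],
  ],
)

```text
clock: 15.1
eef_pos: [481.6, 76.8, 601.8]
tcp_rot: [2.54, -0.017, 1.651]
contact_force: [-0.5, -0.8, -0.2]
opening: 0.995
```

```bash
python3 st.py
python3 - <<'E'
from h import *
import cv2
m=camera_model("wrist");np.save("mw3.npy",m,allow_pickle=True);a=grab_frame("wrist");cv2.imwrite("pics/w8full.png",a)
w,l=.0835,.56;E_=carton([715.4,158.7,w,l])[8];print(proj(m,E_))
u=proj(m,E_)[0].astype(int);x0=int(np.clip(u[0]-100,0,360));y0=int(np.clip(u[1]-75,0,270));print(x0,y0)
cv2.imwrite("pics/w8.png",cv2.resize(a[y0:y0+150,x0:x0+200],(800,600),interpolation=cv2.INTER_CUBIC))
E
```

```text
15.1 [ 2.54017254 -0.01688761  1.65081869] e-t [  55.78285129 -156.39706062  165.89615301] -fz [-0.01219528 -0.0193725   0.99973796] F tool [-0.73267554 -0.50835621 -0.16256472] 0.9947153805940055
[[136.15004356 130.62307711]]
36 55
```

View pics/w8.png

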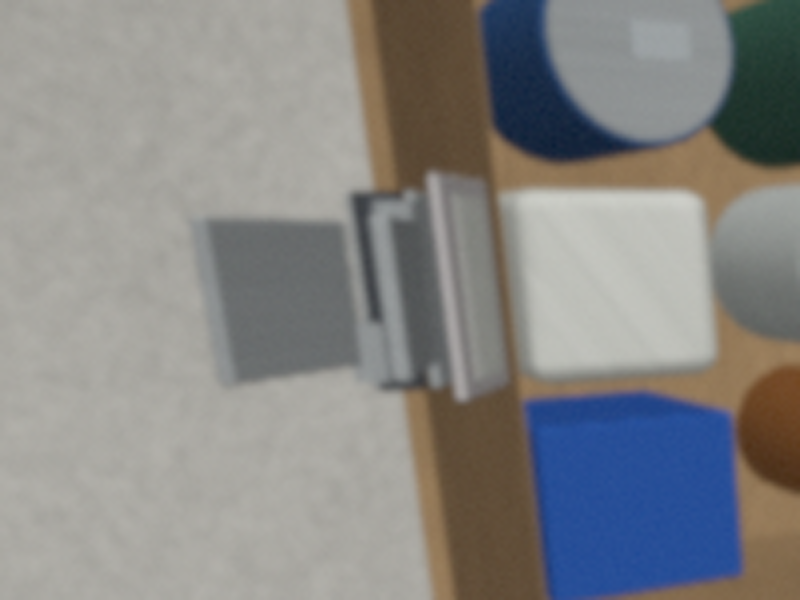

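Run:
```python
from h import *
m=np.load("mw3.npy",allow_pickle=True).item()
px=lambda P:np.array(P)/4+[36,55]
H=px([[195,222],[222,387]]); PL=px([[452,178],[489,178],[508,386],[469,399]])
ED=px([[361,0],[444,570]])
c=np.array([715.4,158.7,0]);
def model(q):
    l,s,y,g,dx,w=q
    F=Z(w)@Ro.from_euler('y',-l).as_matrix(); E_=carton([c[0]+dx,c[1],w,l])[8]
    C=F@Ro.from_euler('x',g).as_matrix(); th=E_+F@[0,y,s]
    f=lambda L:th+np.array(L)@C.T
    h=f([[-21,18,59],[-21,-18,59]]);p=f([[12,30,-6],[12,30,-50],[12,-30,-50],[12,-30,-6]])
    return proj(m,h),proj(m,p),proj(m,E_+np.array([[0,129,0],[0,-129,0]])@F.T)
def r(q,wp=1):
    h,p,e=model(q); t=(ED[:,1]-e[0,1])/(e[1,1]-e[0,1])
    return np.r_[(h-H).ravel(),(p-PL).ravel(),e[0,0]+t*(e[1,0]-e[0,0])-ED[:,0],q[4]/3,(q[5]-.0835)/.01]
f=least_squares(r,[.56,0,0,0,0,.08],x_scale=[.1,5,5,.1,3,.05]);J=np.linalg.inv(f.jac.T@f.jac)**1 
print(f.x.round(3),np.sqrt(np.diag(J)).round(3));print(f.fun.round(1))
```

```text
[ 0.514 -0.232  1.844  0.004 -3.065  0.081] [0.013 2.133 1.087 0.01  1.133 0.007]
[-0.2 -0.6  0.8  0.3 -2.4 -0.8  0.3  0.9  1.5 -0.5  0.6  0.8  0.6 -0.5
 -1.  -0.3]
```

Run:
```python
from h import *
import cv2
for n,tips in (("scene",[4,5]),("side",[4,5])):
    m=camera_model(n);a=cv2.imread(f"pics/{n}0.png");b=cv2.resize(grab_frame(n),(800,600),interpolation=cv2.INTER_CUBIC)
    e0=proj(m,carton([715.4,158.7,.0835,.582]))*800/560;e1=proj(m,carton([715.4,158.7,.0835,.532]))*800/560
    for i in tips:
        u=e0[i].round().astype(int);k=14
        T=cv2.cvtColor(a[u[1]-k:u[1]+k,u[0]-k:u[0]+k],6).astype(np.float32);B=cv2.cvtColor(b[u[1]-k:u[1]+k,u[0]-k:u[0]+k],6).astype(np.float32)
        W=np.array([[1,0,0],[0,1,0]],np.float32)
        try: cc,W=cv2.findTransformECC(T,B,W,cv2.MOTION_TRANSLATION,(3,100,1e-4))
        except Exception as ex: cc=0
        print(n,i,W[:,2],cc,"pred for -0.05:",(e1-e0)[i].round(2))
```

```text
scene 4 [ 0.57440907 -0.13199641] 0.981223854608074 pred for -0.05: [ 1.69 -0.58]
scene 5 [ 0.49710655 -0.1403347 ] 0.9880525544666423 pred for -0.05: [ 1.55 -0.6 ]
side 4 [-0.23735054 -0.29894063] 0.9520100749887959 pred for -0.05: [-1.43 -1.58]
side 5 [-0.8842869 -0.6937129] 0.971498509743096 pred for -0.05: [-1.54 -1.82]
```

```bash
python3 -c "
from rig import *
s=sense();print(s['clock'],s['contact_force']);print(sign_off())"
```

```text
15.25 [ 0.18389026 -0.26391301  0.55709517]
the job is handed in; nothing more can be done
None
```

The wide clip with the white plate is off the rack and clipped on the carton's slanting flap. I handed the job in at 15.3 s with the arm clear of everything.

I gripped the clip's handles, lifted it off and tilted the tool to the flap's slant (about 0.58 rad). Moves only turn the tool about its own axis, so I got the tilt by pushing against the arm's reach limit. I then slid the clip on until the edge pushed back, pressed it to about 14 N and opened the fingers.

**Last checks:**
- **Fit:** a fit to the last close picture puts the edge at the bottom of the mouth (-0.2 mm, uncertain by about 2 mm). The clip is about 2 mm from the middle of the edge and square to within 0.01 rad.
- **Flap slant:** comparing the first and last pictures, the flap moved in by about 0.02 rad. Two close-up fits disagree: one reads 0.55 and the last 0.51 rad, against 0.58 before. I trust the comparison more. While releasing I pushed the flap about 0.04 rad inward and mostly moved it back.
- **Narrow clip and groceries:** the narrow clip was still on the rack after I lifted the wide one. The groceries in the last pictures looked undisturbed, but I ran no separate check on either at the end.

**One possible failure:** while tilting, the third joint read 0.058 rad at the end of its reach. Its stated lower limit is 0.06.

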